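Close and lock the strap-cutter hatch

ROBOT

A 6-joint arm with a two-finger parallel gripper is mounted at the origin on the work surface. World frame = base frame: x ahead of the robot, y to its left, z up, the work surface at z = 0. Lengths are in mm, angles in degrees, forces in N, time in s.
With the tool pointing down it reaches from about 325 to 925 mm from the base axis. Payload 3.1 kg.
Tool frame: the origin (TCP) lies at the very end of the fingers, on their centre line; the grasp point (between the pads) lies grasp_offset behind it (grasp_offset is the distance from the TCP to the grasp point, in mm); z points along the fingers, y is the line along which they close (so a half turn about z gives the same grasp; the last joint's range is limited). The gripper opens to 85 mm and grips with 20 to 120 N. Pads are 22 mm wide; open, the fingers measure 114 mm over their backs; the gripper's body (76 mm by 85 mm) begins 54 mm behind the grasp point. The pads swing forward as they close: fully open they stand 13 mm farther back than shut.
Start: joints at [63.988, 12.427, 92.441, -0, 75.132, -6.429], TCP at [209.472, 588.864, 231.3] pointing down, gripper open.
Joint ranges: [-157.48, 157.48], [-44.54, 120.13], [17.64, 146.25], [-64.5, 244.5], [7.68, 150.69], [-147.95, 147.95]. Speed limits (degrees/s): [159.86, 159.86, 180, 180, 180, 180].

INTERFACE

Orientations are given as [roll, pitch, yaw] about the fixed x, y, z axes, in that order (R = Rz(yaw) Ry(pitch) Rx(roll)).
In Python, from station import * gives the robot as it stands. Calls block until the motion is done:
- goto(position, orientation): joint-space move of the TCP to a pose.
- move_l(position, attitude=None, speed=150): straight line of the TCP; attitude=None keeps the orientation; speed is the mean speed in mm/s.
- move_j(angles): joint-space move.
- grip(opening, squeeze=None): finger opening in mm; squeeze is the grip in N (None keeps the last); returns when the fingers have stopped.
- wait(seconds).
- solve_ik(position, orientation): joint angles nearest the present ones, or None.
- get_obs(): the state.
- get_image(name): name is "scene" or "top" or "wrist"; returns the picture (400x640x3 uint8, red, green, blue); there is no depth.
- get_calibration(name): a dict with "fx", "fy", "cx", "cy" (pixels), "R" (3x3) and "t" (3): a world point X has camera coordinates R X + t; the wrist camera has in their place "mount" (4x4, takes a point from camera to tool coordinates, whose origin is the TCP and whose axes are the flange's). Camera axes: x right, y down, z forward; pixel columns grow to the right and rows downward; lengths in mm; the calibration is good to about 2 mm. A picture is of the moment at which its call begins: read the wrist's pose just before it. get_calibration takes no time and is no camera call.
A pose or a line that the arm cannot do raises Unreachable and nothing moves.
- sign_off(): hands the job in; it is judged then, once.
Trained networks look in the newest picture that a camera, given by its name, has taken for a name from the list of things; names that differ only in an ending like _2 or _b are one class to them, and where a whole thing is asked for, a point or a joint stands for the part that bears it (a point fixed in the world has none). Each returns a list of dicts, best first, with "score" (0 to 1); they miss things now and then, are a little off and sometimes report something else, mostly with a low value. They report only what shows in the picture. A call takes as long as a camera call. They do not tell look-alikes from the thing itself.
- spot_in(name, camera): "extent" ([centre column, centre row, width, height] in pixels, round what is visible of it).
- regions_of(name, camera): "region" (400x640 bool, what is visible of it) and "extent" ([centre column, centre row, width, height] in pixels, round what is visible of it).
The state is a dict: "t": time; "joint_pos": joint angles; "qvel": joint speeds; "effort": joint torques, N m; "tcp_pos": TCP position; "ee_rot": TCP orientation; "wrist_force": force on the tool from outside, world axes, zero at the start; "moment": the same for the moment, N m; "grip_width": finger opening in mm; "grip_force": force on a finger pad.
Only numpy, scipy, OpenCV 4.12 (cv2) and the standard library are available. Lean on these libraries where they do the work, as an engineer would, in place of code of your own. Each camera call takes 0.05 s, during which the arm holds its last target. There are 200 camera calls.

TASK

Close up the strap cutter: take the wooden burnishing block out of the cutter bay and lay it in the white tray, lift the blue hatch off its parking seat, slide it along its channels over the cutter bay and let it down fully home. Then press each of the two orange quarter-turn fasteners down and turn it ninety degrees clockwise until its cam catches and holds it down, and let go of everything. Do not disturb the spray bottle, the dye jar or the scissors.

Things in the scene. Friction and masses are not known exactly. Their poses are not given: they have to be found in the camera images.
- cutter: cream strap-cutting machine fixed to the bench, 230 mm (its x) by 370 mm (its y); motor and black control box (up to 90 mm high) on its +x side. Origin: centre of its underside, z up. Two channel walls with steel lips run along y at x = -91 to -115 and +91 to +115 mm, top at z = 88 mm. Between them: cutter bay, sill, parking trough; end walls up to z = 66 mm
- bay_floor (a point): centre of the cutter bay's floor, at machine (0, -100, 51) mm, machine axes. The bay spans 134 mm along y (machine y -167 to -33). Then a steel sill across (y -33 to -21, top 15 mm above the floors) and the parking trough (y -21 to +168). Dark slots in the floor at x = -55 and +55, y = -25 mm from here are the fasteners' receptacles
- hatch_slide (a joint): position of the blue hatch along the machine's y: 0 = home over the cutter bay, against a hard end stop (hatch centre at machine y = -100 mm); grows towards +y; parked it is between 0.148 and 0.200 m; end stop at 0.205. Sliding friction about 1 N
- hatch_lift (a joint): height of the hatch above its seat: 0 = fully down, 0.018 m = against the channels' lips. Lift it at least 10 mm (13 to 15 is right) to pass the sill; it comes down fully only within 3 mm of home (or in the parking trough). It cannot tilt or turn, weighs about 0.7 kg and sinks when let go
- hatch_handle (a point): centre of the hatch's black handle bar, 64 mm long along the machine's x, 14 mm thick (along y), 22 mm high; its centre 31 mm above the hatch's top. Site axes = machine axes. The hatch plate is 180 x 130 x 8 mm, its top at machine z = 66 mm when down; the bar lies 38 mm from the hatch's centre towards +y
- wing_front (a point): centre of the orange wing of the fastener on the hatch's robot side (-55 mm in x, -25 mm in y from the hatch's centre, machine axes). Wing 60 mm long (point's y), 12 mm thick (point's x), 26 mm high; its centre 30 mm, its top 43 mm above the hatch's top when up. A steel collar of 16 mm radius lies right under it
- wing_rear (a point): the same for the fastener on the hatch's far side (+55 mm in x from the hatch's centre)
- press_front (a joint): how far the front fastener is pressed: 0 = up, 0.014 m = hard down. Spring 3 N at the top, 9 N hard down. It goes down only with the hatch home and its wing along machine y (turn within about 0.1 rad of 0); press it at least 12 mm (best hard down) to turn it. Caught, it rests at about 9 mm when let go; not caught, it springs up to 0
- turn_front (a joint): turn of the front fastener's wing, clockwise seen from above positive: 0 = wing along the machine's y (channels), 1.57 = across them. Range -0.40 to 1.65; it stands anywhere from -0.35 to 0.35 at the start and turns easily (0.03 N m) while up. The cam catches when it is let rise at 1.57 (within about 0.15)
- press_rear (a joint): the same for the rear fastener
- turn_rear (a joint): the same for the rear fastener
- block_center (a point): centre of the loose wooden burnishing block, 120 mm (its x) x 32 mm x 32 mm, about 0.12 kg, lying flat on the floor of the cutter bay at the start; it stands too high for the hatch to pass
- tray: white open tray fixed to the bench, 190 mm (its x) by 130 mm (its y), 22 mm high, walls and floor 4 mm; origin at the centre of its underside. A small awl, 140 mm long, lies in it along x at y = +45 mm and may be touched; there is room for the block along x at y = -15 mm
- spray: white spray bottle, 64 mm across, 170 mm tall, standing; origin under it
- dye: amber jar with black cap, 60 mm across, 85 mm tall, standing; origin under it
- scissors: scissors with cream handles lying flat, 175 mm long; origin near the pivot
Not all that is in view belongs to the job. Of the things like the part that bears block_center, leave any that is pink or purple; of the rest the smaller one is meant.

How it is judged (in metres and radians):
On the way, in this order (a step that is already met when the one before it is completed fails the run):
1. the hatch is lifted off its parking seat (value of joint hatch_lift above 0.008 m and value of joint hatch_slide above 0.13 m), for 0.05 s.
2. the hatch is home over the cutter bay and fully down (value of joint hatch_slide below 0.006 m and value of joint hatch_lift below 0.003 m), for 0.2 s.
At the end, for the whole second after the job is handed in: The hatch is home (within 6 mm) and down (within 3 mm); both fasteners, let go, stay pressed down by more than 6.5 mm and turned by more than 1.2 rad; the block rests in the tray (its centre inside the walls, under 40 mm high) (all of step 2 and value of joint each of press_front, press_rear above 0.0065 m and value of joint each of turn_front, turn_rear above 1.2 rad and x of block_center in the frame of tray between -0.08 and 0.08 m and y of block_center in the frame of tray between -0.062 and 0.062 m and height (world z) of block_center below 0.04 m and linear speed of block below 0.02 m/s); the robot touches nothing.
It fails at once if the block is thrown or dropped from a height (faster than 1.5 m/s) (linear speed of block above 1.5 m/s).
It fails at once if the spray bottle, the dye jar or the scissors are moved by more than 30 mm (distance of any of spray, dye, scissors from where it was at the start of the episode above 0.03 m).
It also fails if it takes over 72 s, if anything falls off the work surface, if the arm or the gripper's body presses on something with over 40 N, if the wrist force passes 120 N, or if a joint passes its speed limit or range.

## Working session

There is one attempt and no reset: what is moved stays moved. The work goes in short steps, each a Python script; the robot and the scene stay as the last script left them, time stands still between calls to the robot, and variables do not carry over. Pictures are saved under pics/ and viewed, at most 10 in all, crops included, and the job is handed in when it is done.

```bash
mkdir -p pics; ls; python3 - <<'E'
from station import *
import cv2,numpy as np
for c in ["scene","top"]:
    im=get_image(c); cv2.imwrite(f"pics/{c}0.png",im[:,:,::-1])
    k=get_calibration(c); print(c,k)
    for n in ["cutter","block_center","hatch_handle","wing_front","tray","spray","dye","scissors"]:
        print(n,[(np.round(d["extent"]).tolist(),round(d["score"],2)) for d in spot_in(n,c)][:5])
print(get_calibration("wrist")); o=get_obs(); print(o)
try: print(grasp_offset)
except Exception as e: print(e)
E
```

```text
pics
scene {'fx': 438.20244527585766, 'fy': 438.20244527585766, 'cx': 325.0450188287493, 'cy': 193.50818224842536, 'R': array([[-0.5696321 ,  0.82177895, -0.0140933 ],
       [ 0.4848922 ,  0.3221685 , -0.81307258],
       [-0.66362551, -0.46998597, -0.58199172]]), 't': array([ 209.58673912, -151.81429176, 1749.94197876])}
cutter [([321.0, 238.0, 140.0, 105.0], 0.76)]
block_center [([432.0, 200.0, 18.0, 42.0], 0.96), ([288.0, 148.0, 41.0, 16.0], 0.87), ([295.0, 218.0, 20.0, 28.0], 0.55), ([224.0, 223.0, 16.0, 35.0], 0.53)]
hatch_handle [([345.0, 224.0, 50.0, 46.0], 0.97)]
wing_front [([340.0, 207.0, 16.0, 14.0], 0.46), ([347.0, 224.0, 56.0, 47.0], 0.19)]
tray [([235.0, 183.0, 63.0, 40.0], 0.65)]
spray [([184.0, 194.0, 29.0, 47.0], 0.92), ([344.0, 224.0, 54.0, 47.0], 0.2)]
dye [([423.0, 250.0, 22.0, 32.0], 0.94)]
scissors [([404.0, 309.0, 57.0, 56.0], 0.57)]
top {'fx': 379.876066708424, 'fy': 379.876066708424, 'cx': 315.80021259655587, 'cy': 202.6023670070181, 'R': array([[-0.00826335, -0.99970716, -0.0227444 ],
       [-0.98152017,  0.0124574 , -0.19095277],
       [ 0.19118019,  0.0
[... 1149 characters left out ...]
+00]])}
{'t': 0.9, 'joint_pos': array([ 6.39876567e+01,  1.24244390e+01,  9.24399077e+01, -1.28252545e-03,
        7.51325242e+01, -6.42973180e+00]), 'qvel': array([-0.08940083, -0.00180474, -0.05456299, -0.04973799,  0.01612147,
        0.05092152]), 'effort': array([-9.77623426e-05, -3.96890867e+01, -3.04254520e+01, -2.83011850e-04,
        6.65594489e-04, -5.45485022e-06]), 'tcp_pos': array([209.48479293, 588.86926057, 231.34301624]), 'ee_rot': array([1.79997029e+02, 1.58222227e-03, 1.60417717e+02]), 'wrist_force': array([-0.06268472, -0.96632688, -0.64892866]), 'moment': array([-0.02165834,  0.05738513, -0.01675453]), 'grip_force': 0.0, 'grip_width': 85.21162506842676}
18.700000000000003
```

```bash
python3 - <<'E'
import cv2
a=cv2.imread("pics/top0.png")
cv2.imwrite("pics/topz.png",cv2.resize(a[90:330,170:490],(800,600),interpolation=cv2.INTER_CUBIC))
E
```

```text
(no output)
```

View pics/topz.png

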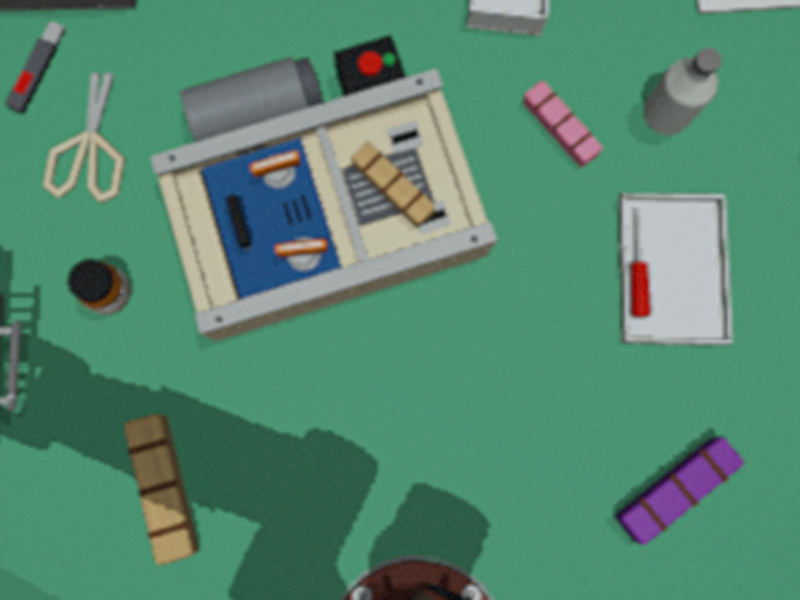

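The top view shows two wooden blocks: one in the bay at full-image pixel (329,161) and a larger one on the bench at (235,287). The pink one is at (395,138) and the purple one at (439,287). The one in the bay is meant, because it is the smaller wooden one and lies on the bay floor. The crop confirms this.

The machine's channel corners are at crop (152,158), (437,71), (493,235) and (200,322). The tray spans (622,195) to (731,342), with the awl on its left (+y) side.

```bash
cat > h.py <<'E'
from station import *
import numpy as np, cv2
from scipy.optimize import least_squares
def cam(c):
    k=get_calibration(c)
    if c!="wrist": return k,k["R"],k["t"]
    o=get_obs(); r,p,y=np.radians(o["ee_rot"])
    T=np.eye(4);T[:3,:3]=Rm(o["ee_rot"]);T[:3,3]=o["tcp_pos"]
    M=np.linalg.inv(T@k["mount"]); return k,M[:3,:3],M[:3,3]
def Rm(e):
    from scipy.spatial.transform import Rotation as Ro
    return Ro.from_euler("xyz",e,degrees=True).as_matrix()
def proj(C,X):
    k,R,t=C; c=np.atleast_2d(X)@R.T+t
    return np.c_[k["fx"]*c[:,0]/c[:,2]+k["cx"],k["fy"]*c[:,1]/c[:,2]+k["cy"]]
def at_z(C,uv,z):
    k,R,t=C; d=R.T@np.array([(uv[0]-k["cx"])/k["fx"],(uv[1]-k["cy"])/k["fy"],1]); o=-R.T@t
    return o+d*(z-o[2])/d[2]
def fit(C,local,uv,x0,zs=0):
    """planar pose x,y,yaw(deg)"""
    f=lambda p:(proj(C,tow(p,local))-uv).ravel()
    s=least_squares(f,x0,x_scale=[100,100,20]); return s.x,np.abs(s.fun).max()
def tow(p,L):
    L=np.atleast_2d(np.array(L,float)); a=np.radians(p[2]); c,s=np.cos(a),np.sin(a)
    return np.c_[p[0]+c*L[:,0]-s*L[:,1],p[1]+s*L[:,0]+c*L[:,1],L[:,2]]
E
python3 - <<'E'
from h import *
C=cam("top"); f=lambda a:np.array(a)/2.5+[170,90]
m,e=fit(C,[(115,185,88),(115,-185,88),(-115,-185,88),(-115,185,88)],f([(152,158),(437,71),(493,235),(200,322)]),[600,0,15]); print("machine",m,e)
t,e=fit(C,[(95,65,22),(95,-65,22),(-95,-65,22),(-95,65,22)],f([(621,195),(725,195),(732,342),(624,342)]),[500,-300,0]); print("tray",t,e)
b=[at_z(C,f(p),83)for p in[(362,152),(425,212)]]; print("block ends",b)
np.save("pose.npy",[m,t])
for n,L in dict(handle=(0,76,97),wf=(-55,13,96),wr=(55,13,96)).items(): print(n,tow(m,L))
print("spray",at_z(C,f((668,110)),40),"dye",at_z(C,f((96,283)),85))
c=tow(m,(0,0,0))[0]
for yaw in (m[2]+90,m[2]-90,m[2]+180,m[2]): print(yaw,solve_ik([m[0]-60,m[1],330],[180,0,yaw]))
E
```

```text
machine [538.69930168 107.82873749  16.65216756] 2.722465670663155
tray [ 456.14777651 -334.08437987   -1.73375041] 0.6457824161043391
block ends [array([593.48582698,  57.41551877,  83.        ]), array([516.08974212, -18.43819396,  83.        ])]
handle [[516.92068108 180.64145399  97.        ]]
wf [[482.28059805 104.5227004   96.        ]]
wr [[587.66742457 136.04438812  96.        ]]
spray [ 658.0812822  -333.59043345   40.        ] dye [433.0020621  378.72659157  85.        ]
106.6521675566912 [  4.49268857  -8.16468577 103.16677403   0.          84.99791174
 -12.15947899]
-73.3478324433088 None
196.65216755669118 [   4.49268857   -8.16468577  103.16677403    0.           84.99791174
 -102.15947899]
16.652167556691193 [ 4.49268857e+00 -8.16468577e+00  1.03166774e+02 -2.54444375e-14
  8.49979117e+01  7.78405210e+01]
```

```bash
python3 - <<'E'
from h import *
m,t=np.load("pose.npy")
p=tow(m,(-46,0,330))[0]
goto(p,[180,0,m[2]+180]); C=cam("wrist"); im=get_image("wrist"); cv2.imwrite("pics/w1.png",im[:,:,::-1])
np.savez("w1.npz",R=C[1],t=C[2])
print(get_obs()["t"],get_obs()["wrist_force"])
print(proj(C,tow(m,[(115,185,88),(115,-185,88),(-115,-185,88),(-115,185,88)])))
cv2.imwrite("pics/w1z.png",cv2.resize(im[:,:,::-1],(800,500),interpolation=cv2.INTER_CUBIC))
E
```

```text
3.0333 [-0.58357063 -0.39430456  0.7972257 ]
[[453.4574659  277.24233609]
 [162.85797201 277.1055812 ]
 [134.10558864  88.63980603]
 [481.9430149   89.03009208]]
```

View pics/w1z.png

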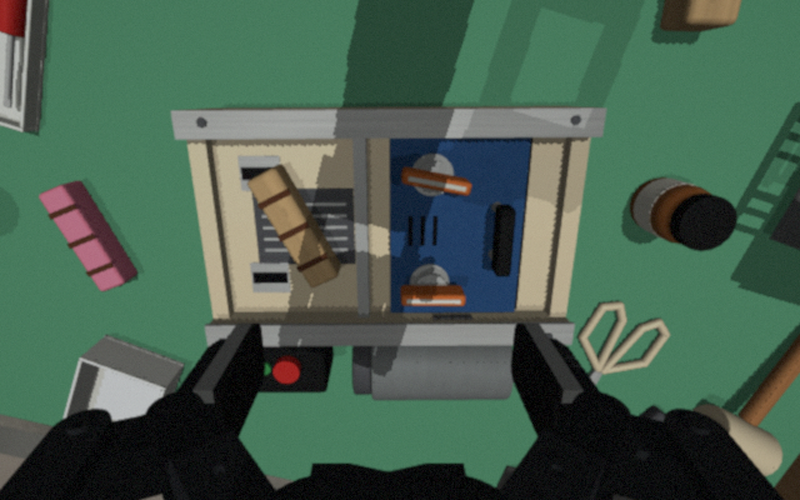

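The picture shows the machine's channel corners at view px (172,112), (605,108), (208,346) and (574,344). The block's middle groove is near (291,236) and the handle bar near (503,240). The two orange wings are near (436,181) and (433,295).

```bash
python3 - <<'E'
from h import *
m,t=np.load("pose.npy"); d=np.load("w1.npz"); C=(get_calibration("wrist"),d["R"],d["t"]); f=lambda a:np.array(a)/1.25
m2,e=fit(C,[(115,185,88),(115,-185,88),(-115,-185,88),(-115,185,88)],f([(574,345),(208,347),(172,112),(605,108)]),m); print(m2,e)
m=m2; np.save("pose.npy",[m,t])
def loc(w): a=np.radians(m[2]); q=w[:2]-m[:2]; return np.array([np.cos(a)*q[0]+np.sin(a)*q[1],-np.sin(a)*q[0]+np.cos(a)*q[1]])
for n,p,z in [("handle",(503,240),108),("sill L",(356,220),66),("sill R",(369,220),66),("wf",(436,178),109),("wr",(433,292),109)]: print(n,loc(at_z(C,f(p),z)))
g=[at_z(C,f(p),83) for p in [(271,202),(291,236),(310,263)]]; print(g,[loc(x) for x in g])
# close look over the block
w=g[1]; a=48
p=w[:2]+46*np.array([np.cos(np.radians(a)),np.sin(np.radians(a))])*0.4
goto([p[0],p[1],230],[180,0,a])
C=cam("wrist"); im=get_image("wrist"); np.savez("w2.npz",R=C[1],t=C[2]); cv2.imwrite("pics/w2.png",im[:,:,::-1])
r=regions_of("block_center","wrist")
for x in r: print(x["score"],x["extent"])
k=min(r,key=lambda x:np.hypot(*(np.array(x["extent"][:2])-proj(C,[w[0],w[1],83])[0])))
M=k["region"]
# fit: silhouette of block box vs hull mask
def hull(q):
    L=[(sx*60,sy*16,z) for sx in(-1,1) for sy in(-1,1) for z in(51,83)]
    return cv2.convexHull(proj(C,tow(q,L)).astype(np.float32))
def cost(q):
    h=np.zeros(M.shape,np.uint8); cv2.fillConvexPoly(h,np.round(hull(q)*16).astype(np.int32),1,shift=4); return (h.astype(bool)^M).sum()
from scipy.optimize import minimize
best=min((minimize(cost,[w[0],w[1],a0],method="Nelder-Mead",options=dict(initial_simplex=[[w[0],w[1],a0],[w[0]+10,w[1],a0],[w[0],w[1]+10,a0],[w[0],w[1],a0+8]])) for a0 in (40,48,56)),key=lambda s:s.fun)
print(best.x,best.fun,M.sum(),loc(best.x)); np.save("block.npy",best.x)
v=im[:,:,::-1].copy(); cv2.polylines(v,[hull(best.x).astype(np.int32)],True,(255,0,255),1); cv2.imwrite("pics/w2v.png",v); print(get_obs()["t"])
E
```

```text
[536.81224482 111.54098428  17.22847432] 1.349193435239215
handle [ -4.31888474 100.48783171]
sill L [-12.07028216 -32.51914779]
sill R [-11.95375349 -19.86237004]
wf [-60.39206003  39.48486761]
wr [45.28089539 39.51386593]
[array([535.83700257,  -2.7601429 ,  83.        ]), array([562.70802124,  22.1111582 ,  83.        ]), array([584.20271258,  45.68459264,  83.        ])] [array([ -34.78550757, -108.88373265]), array([ -1.75370637, -93.08710729]), array([ 25.75859066, -76.93773952])]
0.86 [496.8, 260.8, 64.7, 105.2]
0.57 [310.2, 194.3, 46.3, 131.1]
[556.67546319  22.95290694  43.08133831] 316.0 4657 [ -7.26627984 -90.49638704]
5.2583
```

View pics/w2v.png

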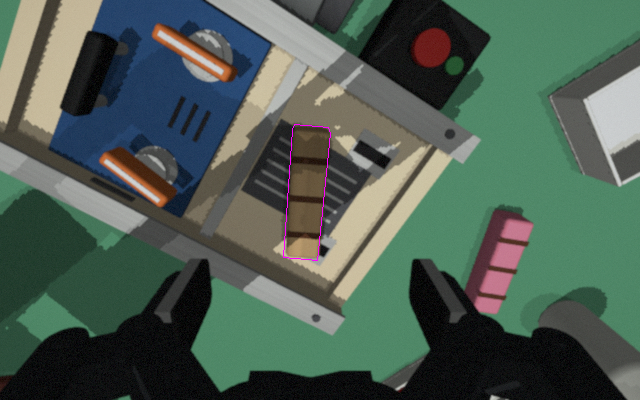

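The outline fits the block's hull well: about (288,126) to (328,258) px in the wrist view. It is the wooden block, not the pink one near (497,260). Next I grasp it and put it in the tray.

```bash
python3 - <<'E'
from h import *
m,t=np.load("pose.npy"); b=np.load("block.npy")
grip(60,30); move_l([b[0],b[1],130],[180,0,b[2]],300); move_l([b[0],b[1],56],None,120)
grip(20,40); o=get_obs(); print(o["grip_width"],o["grip_force"],o["wrist_force"])
move_l([b[0],b[1],170],None,250); o=get_obs(); print(o["grip_width"])
q=tow(t,(0,-12,0))[0]
goto([q[0],q[1],130],[180,0,t[2]]); move_l([q[0],q[1],50],None,200); move_l([q[0],q[1],11],None,60)
o=get_obs(); print(o["grip_width"],o["wrist_force"])
grip(46); move_l([q[0],q[1],150],None,250)
# look at hatch
m2=m
p=tow(m,(-20,85,250))[0]; goto(p,[180,0,m[2]+180])
C=cam("wrist"); im=get_image("wrist"); np.savez("w3.npz",R=C[1],t=C[2]); v=im[:,:,::-1]
top=get_image("top"); C2=cam("top"); print([ (x["extent"],x["score"]) for x in spot_in("block_center","top")],proj(C2,tow(t,(0,-12,20))))
cv2.imwrite("pics/w3.png",cv2.resize(v,(800,500),interpolation=cv2.INTER_CUBIC)); print(get_obs()["t"])
E
```

```text
31.288866189160068 42.16702222824097 [ 0.43054117 -0.03550088  3.4977449 ]
31.492114933884423
31.141672291385838 [ 0.0034925  -0.35864618 -1.85560018]
[([395.4, 139.4, 27.2, 33.7], 0.94), ([440.2, 284.5, 53.4, 41.3], 0.94), ([445.0, 197.2, 16.3, 44.0], 0.6)] [[443.80285468 197.143355  ]]
13.9083
```

View pics/w3.png

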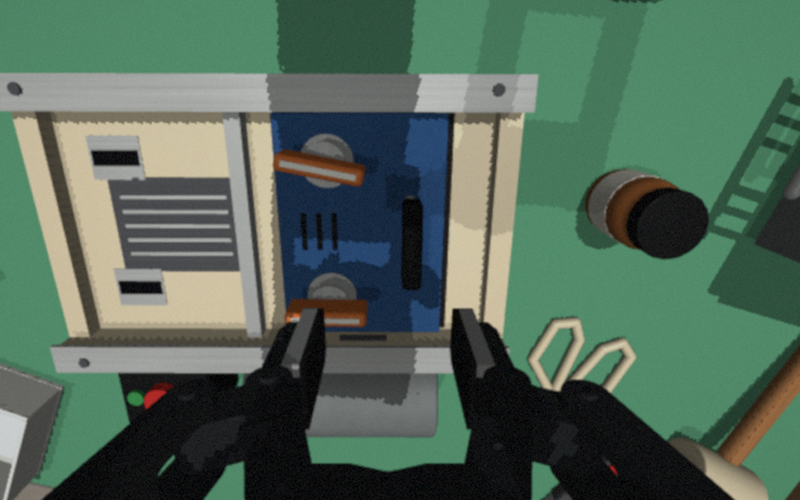

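The picture shows the empty bay, and the block detection in the top view matches its tray spot. The handle is at view px (412,244) and the channel-wall corners are at (537,75), (533,111), (57,373) and (52,347). The hatch's right edge is at x≈446.

```bash
python3 - <<'E'
from h import *
m,t=np.load("pose.npy"); d=np.load("w3.npz"); C=(get_calibration("wrist"),d["R"],d["t"])
L=[(-115,185,88),(-91,185,88),(115,-185,88),(91,-185,88)]
uv=np.array([(537,75),(533,111),(57,373),(52,347)])/1.25
H=[(0,-62,108),(-90,-35,66)]; uh=np.array([(412,244),(449,113)])/1.25
def f(p):
    s=p[3]; return (proj(C,tow(p[:3],L+[(x,y+s,z) for x,y,z in H]))-np.r_[uv,uh]).ravel()
s=least_squares(f,[*m,165],x_scale=[100,100,20,100]); print(s.x,s.fun.round(1).reshape(-1,2).tolist())
m2=s.x[:3]; print("old handle",tow(m,(0,-62+s.x[3],97)),"new",tow(m2,(0,-62+s.x[3],97)))
w=np.array([at_z(C,np.array(p)/1.25,109) for p in [(277,158),(363,176),(290,312),(366,314),(412,202),(412,288)]])
a=np.radians(m2[2]); q=w[:,:2]-m2[:2]; print(np.c_[np.cos(a)*q[:,0]+np.sin(a)*q[:,1],-np.sin(a)*q[:,0]+np.cos(a)*q[:,1]].round(1))
np.save("pose2.npy",s.x)
E
```

```text
[536.13836265 110.51826461  17.25697559 165.88589384] [[0.3, -1.7], [0.4, 0.0], [0.5, -0.4], [-1.2, 0.1], [0.3, 3.6], [-0.3, -1.2]]
old handle [[506.04303419 210.76565165  97.        ]] new [[505.31979741 209.72761384  97.        ]]
[[-62.7  15.1]
 [-50.9  70.6]
 [ 48.6  15.5]
 [ 50.3  70.9]
 [-33.4 103. ]
 [ 29.6 104.1]]
```

```bash
python3 - <<'E'
from h import *
x=np.load("pose2.npy"); m=x[:3]; s=x[3]; u=tow([0,0,m[2]],(0,1,0))[0]
h=tow(m,(0,-62+s,0))[0]; P=lambda dy,z:[h[0]+u[0]*dy,h[1]+u[1]*dy,z]
grip(44,60); goto(P(0,150),[180,0,m[2]+180]); move_l(P(0,79),None,120)
grip(5,60); o=get_obs(); print("gr",o["grip_width"],o["wrist_force"],o["moment"])
move_l(P(0,93),None,40); wait(.1); o=get_obs(); print("lift",o["tcp_pos"],o["wrist_force"],o["grip_width"])
move_l(P(-s+8,93),None,100); o=get_obs(); print("near",o["wrist_force"],o["wrist_force"]@u)
for d in np.arange(7,-9,-1.):
    move_l(P(-s+d,93),None,30); F=get_obs()["wrist_force"]@u; print(d,round(F,1),end="; ")
    if F>12: break
np.save("home.npy",d); print()
C=cam("wrist"); cv2.imwrite("pics/w4.png",get_image("wrist")[:,:,::-1])
for z in range(91,74,-2):
    move_l(P(-s+d,z),None,40); F=get_obs()["wrist_force"]; print(z,F.round(1)[2],end="; ")
    if F[2]>12: break
print(get_obs()["t"],get_obs()["grip_width"])
E
```

```text
gr 12.64782959121286 [-1.04577047 -0.49970807  5.17390001] [-0.12825615  0.11210747 -0.16966866]
lift [506.24421582 209.90560285  92.57790157] [ 5.18755873  0.642247   -5.18465907] 12.829915305828216
near [ 6.04426694  0.60607307 -6.48114276] -1.2142892166927748
7.0 -0.2; 6.0 0.2; 5.0 -1.2; 4.0 0.7; 3.0 -0.1; 2.0 0.4; 1.0 -0.0; 0.0 0.5; -1.0 0.7; -2.0 0.1; -3.0 2.6; -4.0 5.0; -5.0 8.1; -6.0 9.9; -7.0 13.0; 
91 -5.7; 89 -6.1; 87 -5.9; 85 -5.8; 83 -5.7; 81 -0.6; 79 7.6; 77 18.0; 23.8583 13.144231388990823
```

```bash
python3 - <<'E'
from h import *
x=np.load("pose2.npy"); m=x[:3]
grip(44); o=get_obs(); print("tcp",o["tcp_pos"],o["wrist_force"]); 
p=o["tcp_pos"].copy(); p[2]=150; move_l(p,None,200)
p=tow(m,(-25,-125,230))[0]; goto(p,[180,0,m[2]+180])
C=cam("wrist"); im=get_image("wrist"); np.savez("w5.npz",R=C[1],t=C[2]); cv2.imwrite("pics/w5.png",cv2.resize(im[:,:,::-1],(800,500),interpolation=cv2.INTER_CUBIC)); print(get_obs()["t"])
print((proj(C,tow(m,[(0,-64,108),(-55,-125,109),(55,-125,109)]))*1.25).round())
E
```

```text
tcp [556.00350312  44.22298743  76.44000742] [-0.08530752  0.33419333  0.31165524]
25.3083
[[479. 268.]
 [385. 186.]
 [386. 343.]]
```

View pics/w5.png

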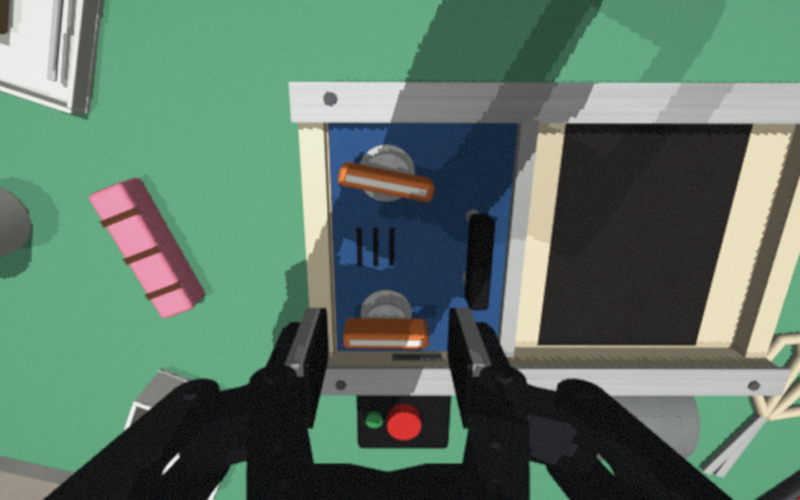

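The hatch is home and down. The wing tops are at view px (387,186) for the front and (386,342) for the rear, which agrees with my prediction. Next I grip, align, press and turn the front fastener.

```bash
cat > turn.py <<'E'
from h import *
def fasten(xm,ym,turn0):
    m=np.load("pose2.npy")[:3]; p=tow(m,(xm,ym,0))[0]; P=lambda z:[p[0],p[1],z]
    Y=lambda a:[180,0,m[2]+90-a]
    grip(32,70); goto(P(150),Y(turn0)); move_l(P(87),None,100); print("above",get_obs()["wrist_force"].round(1))
    grip(5,70); o=get_obs(); print("grip",o["grip_width"].round(1),o["wrist_force"].round(1))
    goto(P(87),Y(0)); print("al",get_obs()["wrist_force"].round(1),get_obs()["moment"].round(2))
    for z in np.arange(85,68,-1.):
        move_l(P(z),None,30); o=get_obs(); F=o["wrist_force"]; print(z,o["tcp_pos"][2].round(1),F[2].round(1),end="; ")
        if F[2]>22: break
    print()
    for a in (30,60,90): goto(P(z),Y(a)); o=get_obs(); print(a,o["ee_rot"][2].round(1),o["wrist_force"].round(1),o["moment"].round(2))
    for dz in (2,4,6): move_l(P(z+dz),None,30); o=get_obs(); print("up",dz,o["tcp_pos"][2].round(1),o["wrist_force"][2].round(1))
    grip(32); print(get_obs()["t"])
    move_l(P(150),None,150)
E
python3 - <<'E'
from turn import *
fasten(-55,-126,12)
m=np.load("pose2.npy")[:3]
p=tow(m,(-25,-125,230))[0]; goto(p,[180,0,m[2]+180])
C=cam("wrist"); im=get_image("wrist"); cv2.imwrite("pics/w6.png",cv2.resize(im[:,:,::-1],(800,500),interpolation=cv2.INTER_CUBIC)); print(get_obs()["t"])
E
```

```text
above [ 0.   0.2 -0.1]Traceback (most recent call last):
  File "<stdin>", line 2, in <module>
  File "turn.py", line 6, in fasten
    grip(5,70); o=get_obs(); print("grip",o["grip_width"].round(1),o["wrist_force"].round(1))
                                          ^^^^^^^^^^^^^^^^^^^^^
AttributeError: 'float' object has no attribute 'round'
```

```bash
sed -i 's/o\["grip_width"\].round(1)/round(o["grip_width"],1)/; s/    grip(32,70); goto(P(150)/    grip(32,70); goto(P(120)/' turn.py
python3 - <<'E'
from turn import *
fasten(-55,-126,12)
m=np.load("pose2.npy")[:3]
p=tow(m,(-25,-125,230))[0]; goto(p,[180,0,m[2]+180])
C=cam("wrist"); im=get_image("wrist"); cv2.imwrite("pics/w6.png",cv2.resize(im[:,:,::-1],(800,500),interpolation=cv2.INTER_CUBIC)); print(get_obs()["t"])
E
```

```text
above [-0.6  0.3  0. ]
grip 10.2 [-2.4  0.4  1.2]
al [-1.8 -0.3  2.7] [-0.1   0.31  0.  ]
85.0 85.1 2.2; 84.0 84.1 4.0; 83.0 83.1 3.9; 82.0 82.1 4.4; 81.0 81.1 5.7; 80.0 80.2 5.6; 79.0 79.2 5.8; 78.0 78.3 6.0; 77.0 77.4 6.7; 76.0 76.4 6.4; 75.0 75.5 6.7; 74.0 74.6 8.4; 73.0 73.7 7.2; 72.0 73.4 12.2; 71.0 73.2 16.6; 70.0 73.1 21.9; 69.0 72.9 27.5; 
30 77.3 [-10.6   0.1  25.1] [-0.01  1.88 -0.11]
60 47.3 [-10.9  -0.   25.1] [-0.1   1.89 -0.01]
90 17.3 [-10.2  -0.6  25.8] [-0.12  1.91 -0.01]
up 2 73.2 16.3
up 4 73.9 8.6
up 6 75.8 7.7
36.9833
40.3083
```

View pics/w6.png

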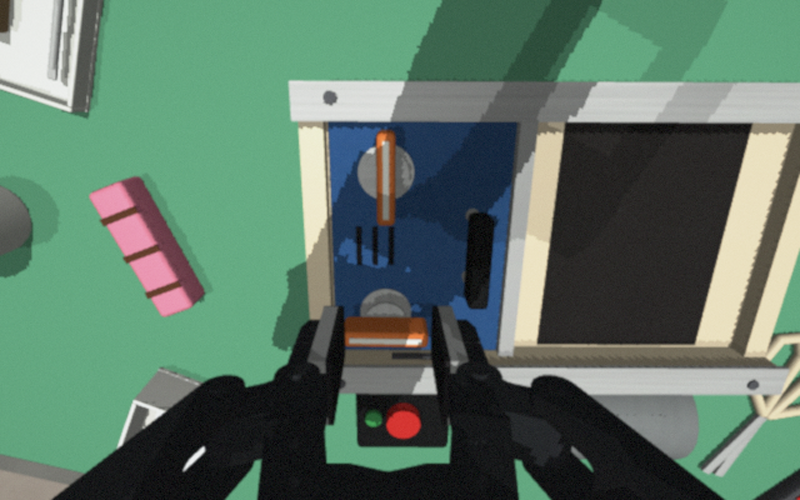

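The front wing now stands across the channels, at (387,132) to (387,225), and sits lower than before, so it has caught. The rear is next.

```bash
python3 - <<'E'
from turn import *
fasten(55,-126,1)
m=np.load("pose2.npy")[:3]
p=tow(m,(-90,-125,230))[0]; goto(p,[180,0,m[2]+180])
C=cam("wrist"); im=get_image("wrist"); cv2.imwrite("pics/w7.png",cv2.resize(im[:,:,::-1],(800,500),interpolation=cv2.INTER_CUBIC)); print(get_obs()["t"])
print((proj(C,tow(m,[(-55,-126,100),(-55,-126,109),(55,-126,100),(55,-126,109)]))*1.25).round())
E
```

```text
above [-0.3 -0.1  0.8]
grip 10.4 [-2.  -0.4  2.2]
al [-2.1 -0.7  2.4] [-0.13  0.24  0.02]
85.0 85.1 4.0; 84.0 84.1 4.3; 83.0 83.1 3.2; 82.0 82.2 4.4; 81.0 81.2 4.6; 80.0 80.3 5.6; 79.0 79.4 5.6; 78.0 78.5 6.1; 77.0 77.5 7.1; 76.0 76.6 6.1; 75.0 75.7 7.1; 74.0 74.8 8.2; 73.0 73.9 7.5; 72.0 73.7 10.9; 71.0 73.6 15.1; 70.0 73.5 18.4; 69.0 73.4 22.5; 
30 77.3 [-8.2 -1.9 22.4] [-0.33  1.63 -0.08]
60 47.3 [-8.2 -1.9 21. ] [-0.38  1.55  0.01]
90 17.3 [-8.9 -2.9 21.4] [-0.51  1.58 -0.07]
up 2 73.6 14.4
up 4 74.4 8.7
up 6 76.1 6.6
50.075
53.5167
[[384. 276.]
 [384. 281.]
 [384. 409.]
 [384. 417.]]
```

View pics/w7.png

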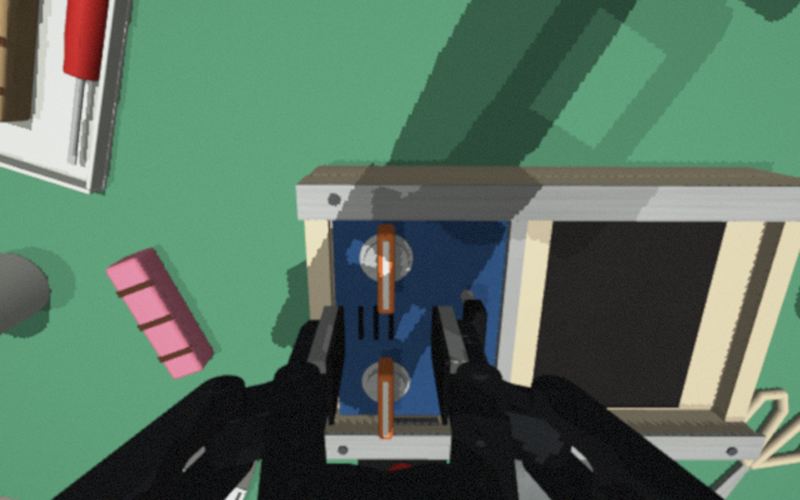

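Both wings stand across the channels and sit pressed down: front (387,228–312), rear (387,362–437). The block is in the tray at top left of the picture, and the gripper is clear of everything.

```bash
python3 -c "
from station import *
print(sign_off())"
```

```text
the job is handed in; nothing more can be done
None
```

I handed the job in at about 54 s: the block is in the tray, the hatch is home and down, both fasteners look caught, and the gripper is clear. The sign-off returned no verdict, and I ran no final check on the spray bottle, dye jar or scissors, though the arm's moves kept away from them.

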